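# Change the push-push water filter cartridge

## Robot

A 6-joint arm with a two-finger parallel gripper is mounted at the origin on a cart in front of the work surface, level with it; the furniture and walls round the work are solid. World frame = base frame: x ahead of the robot, y to its left, z up, the work surface at z = 0. Lengths are in m, angles in rad, forces in N, time in s.
With the tool pointing down it reaches from about 0.35 to 0.975 m from the base axis. Payload 4.9 kg.
Tool frame: the origin (TCP) lies at the very end of the fingers, on their centre line; the grasp point (between the pads) lies 19 mm behind it; z points along the fingers, y is the line along which they close (so a half turn about z gives the same grasp; the last joint's range is limited). The gripper opens to 85 mm and grips with 20 to 120 N. Pads are 22 mm wide; open, the fingers measure 114 mm over their backs; the gripper's body (76 mm by 85 mm) begins 54 mm behind the grasp point. The pads swing forward as they close: fully open they stand 13 mm farther back than shut.
Start: joints at [-0.119, 0.053, 1.613, -0, 1.476, -0.119], TCP at [0.625, 0, 0.231] pointing down, gripper open.
Joint ranges: [-3.01, 3.01], [-1.01, 2.22], [0.06, 2.58], [-1.02, 4.17], [0.09, 2.62], [-3.14, 3.14]. Speed limits (rad/s): [2.57, 2.57, 3.14, 3.14, 3.14, 3.14].

## Interface

Orientations are given as a unit quaternion [w, x, y, z].
In Python, from plant import manip, vision, order gives the robot as it stands.
- The arm moves only by the tool play_rows, never from a script. Its argument "steps" is a list that holds one entry, the list of rows, each a list of 6 numbers: the shift along the tool's x, y, z in mm, then the turn, a rotation vector about the tool's x, y, z in degrees. A call has 1 to 12 rows; each row is the pose to reach, as a shift and turn from the pose commanded when the call began, along the tool's axes at that moment; what a row does not reach only later rows make up. A row lasts 1/12 s, in which the tool goes at most 41.7 mm and 7.16 degrees, less where a joint would pass 70% of its speed; a pose out of reach is approached as far as the arm can. A call with a gripper value outside its range is refused whole. "claw" is the gripper's target within -1 to 1 (fully open at 1, half-way at 0, shut at -1), set as the call begins (left out, the last holds). The fingers move at their own pace and stop on an object; the grip force is fixed at half the most. Time passes only in rows, so rows that repeat a pose let the fingers close. It gives the time, the measured TCP pose, the force, the opening and the grip force at its end, in the units of the state.
- manip.state(): the state, without advancing time (a new reading comes with each control period).
- vision.grab_frame(name): name is "scene" or "side" or "wrist"; returns (picture, depth): 420x560x3 uint8, blue, green, red; 420x560 float32, m along the optical axis (not along the pixel's ray), 0 where there is no reading.
- vision.camera_info(name): a dict with "K" (3x3 intrinsics, pixels), "eye" and "orientation" of the camera in the world; the wrist camera has in their place "T_tool_cam" (4x4, takes a point from camera to tool coordinates, whose origin is the TCP and whose axes are the flange's). Camera axes: x right, y down, z forward; pixel columns grow to the right and rows downward; lengths in m; the calibration is good to about 2 mm. The wrist camera is an equidistant fisheye: a pixel r from the principal point sees the ray r / f radians off the axis. A picture is of the moment at which its call begins: read the wrist's pose just before it. camera_info takes no time and is no camera call.
- order.job_done(): hands the job in; it is judged then, once.
The state is a dict: "time": time; "joint_pos": joint angles; "joint_vel": joint speeds; "joint_efforts": joint torques, N m; "tool_pos": TCP position; "tool_rot": TCP orientation; "contact_force": force on the tool from outside, world axes, zero at the start; "ft_torque": the same for the moment, N m; "gripper_width": opening from 0.0 (shut) to 1.0 (fully open); "grasp_force": force on a finger pad.
Only numpy, scipy, OpenCV 4.12 (cv2) and the standard library are available. Lean on these libraries where they do the work, as an engineer would, in place of code of your own. Each camera call takes 0.05 s, during which the arm holds its last target. There are 200 camera calls.

## Task

Change the filter cartridge: push the used one down so that the catch lets go and it pops up, take it out and stand it upright in the steel tray. Then put the new one into the bay and push it down until the catch holds it when you let go. Feel for the stop and do not force the cartridge against it, and leave the other things on the counter where they are.

Things in the scene. Friction and masses are not known exactly. Their poses are not given: they have to be found in the camera images.
- filter_unit: White countertop water filter housing, 110 (x) x 140 (y) x 104 mm high, fixed; origin at the centre of its underside. Its front, with a small steel spout 31 mm out on the left half, faces its own -x. In its top is an upright rectangular bay, 49 (x) x 65 mm (y), centred at x = 0, y = -22 mm, with sloping lips 6 mm deep and 4 mm wide round the mouth. More than 20 N of push may damage the catch.
- bay_mouth (a point): Centre of the bay's mouth, level with the housing's top face (104 mm above the counter); axes as the housing's. To work the catch, a cartridge must be pushed some 6 to 15 mm BELOW its held position: how far differs from unit to unit, and between letting go and catching, and cannot be seen. 1.5 to 2.5 mm past that point is a hard stop.
- sled: Spring sled in the bay under the cartridge, a 46 x 61 mm plate, origin at its top centre. Held by the catch it is 26 mm above the housing's underside; let go by a second push it rises to 52 mm. It pushes back with 4 N when up, 7 N held, 9 N deepest, plus 0.45 N per 10 mm/s of speed, plus up to 2 N from the catch; the stop is felt as a steep rise above that.
- spent_cartridge: Used filter cartridge, held down in the bay at the start. Grey block 46 (x) x 62 (y) x 80 mm high, on top a white blunt cone (34 mm across at the foot, 20 at its flat top), 92 mm in all; about 150 g. Origin at the centre of its underside, z up. Held, its block stands 2 mm and its cone 14 mm above the housing's top; risen, the block stands 28 mm above it and can be gripped across the 46 mm.
- new_cartridge: New filter cartridge, just like the used one (46 x 62 x 80 mm, 92 with the cone, 150 g), standing upright on the counter. Origin at the centre of its underside, z up. Fits the bay with its 46 mm side along the housing's x, either way round, with 1.5 mm play on each side.
- used_tray: Low open steel tray, 130 (x) x 110 (y) x 25 mm high, walls and floor 4 mm thick, fixed on the counter; origin at the centre of its underside.
- herb_jar: Bystander to leave alone: small round spice jar, 45 mm across, 97 high.
- spice_jar: Bystander to leave alone: small round spice jar, 45 mm across, 102 high.
- fish_tin: Bystander to leave alone: low round tin, 86 mm across, 40 high.
- garlic_bulb: Bystander to leave alone: garlic bulb, 60 mm.
- small_cup: Bystander to leave alone: small cup with a handle, 62x87x51 mm.
Things that resemble listed ones, but are neither listed nor needed, are in the scene too. Leave any blue look-alike of the spent_cartridge alone.

How it is judged:
By the outcome, as a careful person would: the job done as asked, in the order asked, and still so for the second after the job is handed in, with the robot touching nothing.
It also fails if it takes over 72 s, if anything falls off the work surface, if the arm or the gripper's body presses on something with over 40 N, if the wrist force passes 120 N, or if a joint passes its speed limit or range.

## Working session

There is one attempt and no reset: what is moved stays moved. The work goes in short steps, Python scripts to look and compute and a tool call to move; the robot and the scene stay as the last step left them, time stands still between calls to the robot, and variables do not carry over. Pictures are saved under pics/ and viewed, at most 10 in all, crops included, and the job is handed in when it is done.

Besides the shell and the picture viewer there is one more tool, called after "Call:" in YAML: its name, and indented under it one key for each argument. play_rows: Moves the arm, as the interface text tells. Its arguments: {"type":"object","properties":{"steps":{"type":"array"},"claw":{"type":"number"}},"required":["steps"]}

```bash
ls; mkdir -p pics
cat > h.py <<'E'
import numpy as np, cv2
from scipy.spatial.transform import Rotation as R
from plant import manip, vision, order
def cam(name):
    c=vision.camera_info(name); return c
def grab(name,fn=None):
    s=manip.state(); im,d=vision.grab_frame(name)
    if fn: cv2.imwrite('pics/%s.png'%fn,im)
    np.savez('last_%s.npz'%name,im=im,d=d,p=s['tool_pos'],q=s['tool_rot'])
    return im,d
E
python3 - <<'E'
from h import *
for n in('scene','side','wrist'): print(n,vision.camera_info(n))
a,_=grab('scene','a');b,_=grab('side','b')
s=manip.state();print(s)
E
```

```text
pics
scene {'K': array([[468.72150925,   0.        , 269.5305734 ],
       [  0.        , 468.72150925, 214.69905331],
       [  0.        ,   0.        ,   1.        ]]), 'eye': array([-0.47927641, -0.50535564,  0.8906638 ]), 'orientation': array([-0.37979609,  0.768052  , -0.45817853,  0.23648149])}
side {'K': array([[474.83782166,   0.        , 279.49428772],
       [  0.        , 474.83782166, 208.81702137],
       [  0.        ,   0.        ,   1.        ]]), 'eye': array([0.45979022, 1.06953572, 0.66544441]), 'orientation': array([ 0.00444045, -0.01781331,  0.85336285, -0.52099406])}
wrist {'K': array([[325.1922621 ,   0.        , 281.40524795],
       [  0.        , 325.1922621 , 207.71848423],
       [  0.        ,   0.        ,   1.        ]]), 'T_tool_cam': array([[ 2.44266440e-04, -9.51501288e-01, -3.07644663e-01,
         7.89109978e-02],
       [ 9.99999754e-01,  3.03625020e-05,  7.00081768e-04,
        -1.12958816e-05],
       [-6.56787842e-04, -3.07644759e-01,  9.51501062e-01,
        -1.43403492e-01],
       [ 0.00000000e+00,  0.00000000e+00,  0.00000000e+00,
         1.00000000e+00]])}
{'time': 0.1, 'joint_pos': array([-1.19007318e-01,  5.33185174e-02,  1.61414204e+00,  2.93552521e-05,
        1.47602574e+00, -1.19009578e-01]), 'joint_vel': array([ 1.54884877e-03, -1.06245861e-03, -2.35876392e-03,  1.13648019e-03,
       -8.52654139e-04,  2.29939723e-05]), 'joint_efforts': array([ 6.14647306e-04, -3.94903493e+01, -3.71363103e+01, -4.52310599e-05,
        3.99340541e-03, -4.17574097e-05]), 'tool_pos': array([6.24436510e-01, 7.14465246e-05, 2.30177562e-01]), 'tool_rot': array([-7.53290305e-04,  7.07106657e-01,  7.07106271e-01, -5.73796442e-04]), 'contact_force': array([ 0.02224322,  0.28743872, -1.0448955 ]), 'ft_torque': array([-0.00612766, -0.00131168, -0.00486256]), 'grasp_force': 0.0, 'gripper_width': 0.9994927082861144}
```

View pictures.

View pics/a.png

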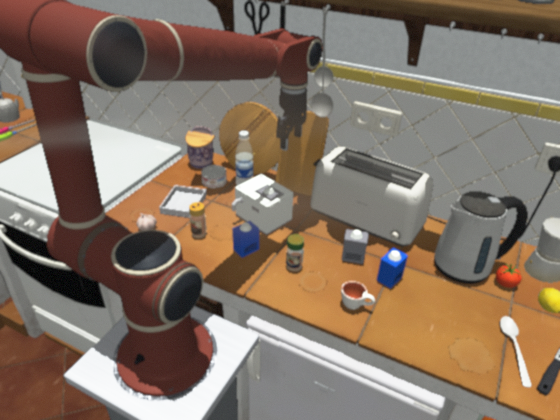

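View pics/b.png

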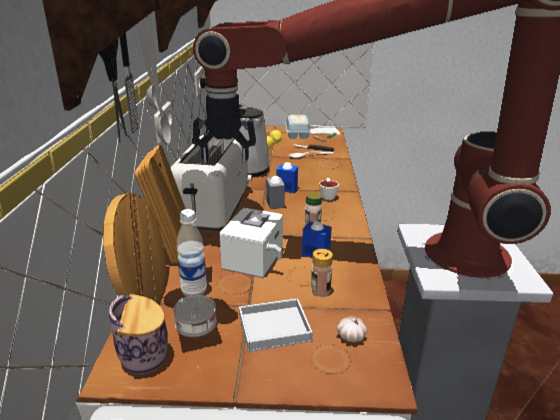

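```bash
cat >> h.py <<'E'
def cloud(name):
    z=np.load('last_%s.npz'%name); c=vision.camera_info(name); K=c['K'];d=z['d']
    v,u=np.indices(d.shape)
    P=np.stack([(u-K[0,2])/K[0,0]*d,(v-K[1,2])/K[1,1]*d,d],-1)
    q=c['orientation']; M=R.from_quat(np.r_[q[1:],q[0]]).as_matrix()
    W=P@M.T+c['eye']; W[d==0]=np.nan
    return z['im'],W
E
python3 - <<'E'
from h import *
for n,boxes in(('scene',dict(unit=(235,172,298,232),new=(340,228,370,264),tray=(158,184,210,216))),('side',dict(unit=(218,208,286,275),new=(264,172,287,210),tray=(236,298,314,350)))):
    im,W=cloud(n)
    for k,(a,b,c,d) in boxes.items():
        P=W[b:d,a:c].reshape(-1,3); P=P[~np.isnan(P[:,0])]
        lo,hi=dict(unit=(.098,.109),new=(.074,.085),tray=(.018,.03))[k]
        Q=P[(P[:,2]>lo)&(P[:,2]<hi)]
        r=cv2.minAreaRect((Q[:,:2]*1000).astype(np.float32))
        print(n,k,len(Q),np.round(r[0]),np.round(r[1]),round(r[2],1),'med z',np.round(np.median(Q[:,2]),4))
        print('   heights',np.round(np.nanpercentile(P[:,2],[1,20,50,80,99]),3))
    print(n,'table',[np.round(W[v,u],3) for u,v in ((312,285),(225,260)) if n=='scene'])
# height map picture from merged clouds
S=2; H=np.zeros((500,800,3),np.uint8); hz=np.full((500,800),-1.)
for n in('scene','side'):
    im,W=cloud(n); P=W.reshape(-1,3);C=im.reshape(-1,3)
    m=~np.isnan(P[:,0])&(P[:,2]>-.02)&(P[:,2]<.15);P=P[m];C=C[m]
    # picture: up = x (0.35..0.85), left = +y (0.4..-0.4), 1 mm/px
    r=(850-P[:,0]*1000).astype(int); c=(400-P[:,1]*1000).astype(int)
    k=(r>=1)&(r<499)&(c>=1)&(c<799)
    for rr,cc,z,col in zip(r[k],c[k],P[k,2],C[k]):
        if z>hz[rr,cc]: hz[rr-1:rr+2,cc-1:cc+2]=z; H[rr-1:rr+2,cc-1:cc+2]=col
cv2.imwrite('pics/top.png',H)
E
```

```text
scene unit 886 [556.  50.] [144. 116.] 72.6 med z 0.1058
   heights [-0.     0.018  0.065  0.105  0.117]
scene new 212 [ 511. -261.] [52. 61.] 14.7 med z 0.0812
   heights [-0.002  0.003  0.035  0.08   0.094]
scene tray 263 [507. 314.] [177. 113.] 15.6 med z 0.0241
   heights [-0.002  0.003  0.007  0.025  0.106]
scene table [array([ 0.358, -0.204, -0.   ]), array([0.329, 0.049, 0.   ])]
side unit 1238 [557.  53.] [144. 112.] 72.5 med z 0.103
   heights [-0.003  0.006  0.062  0.102  0.113]
side new 106 [ 513. -256.] [45. 68.] 14.0 med z 0.0787
   heights [-0.004 -0.     0.035  0.069  0.091]
side tray 600 [491. 311.] [130. 114.] 15.7 med z 0.0225
   heights [-0.003 -0.     0.003  0.014  0.025]
side table []
```

View pics/top.png

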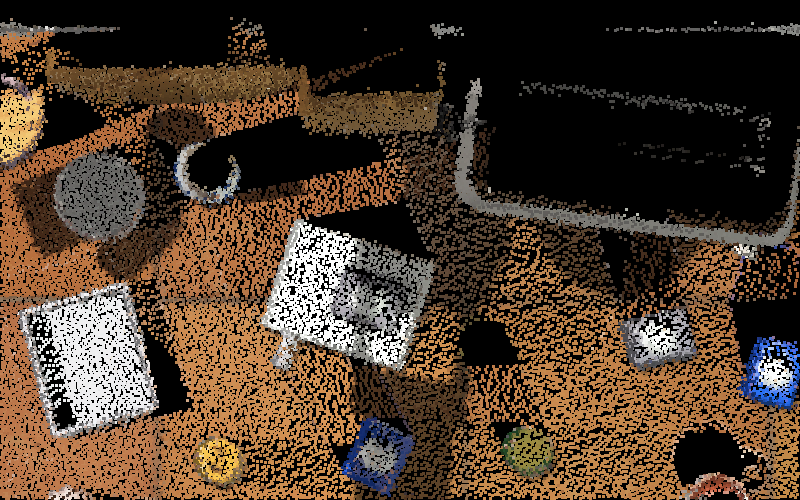

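The scene picture shows the housing at about (264,205), the tray at (184,201) and the grey new cartridge at (354,246). Blue look-alikes stand at (246,238) and (392,266). The side view and the top map agree: bay near (0.550, 0.030) with yaw −17.4°, new cartridge near (0.512, −0.260) with yaw +14°, tray near (0.493, 0.311) with yaw +16°. I'm moving above the bay with the fingers shut.

Call:
play_rows:
  steps:
    - [[8,-18,8,0,0,4],[18,-42,18,0,0,10],[26,-65,26,0,0,15],[30,-75,30,0,0,17.4],[30,-75,30,0,0,17.4],[30,-75,30,0,0,17.4],[30,-75,30,0,0,17.4]]
  claw: -1

```text
time: 0.68
tool_pos: [0.5508, 0.0298, 0.2018]
tool_rot: [0.0, 0.806, 0.592, 0.0]
contact_force: [-0.0, 0.2, 0.6]
gripper_width: 0.007
grasp_force: 0.0
```

```bash
cat >> h.py <<'E'
def wcloud():
    z=np.load('last_wrist.npz'); c=vision.camera_info('wrist'); K=c['K'];d=z['d'];T=c['T_tool_cam']
    v,u=np.indices(d.shape); x=(u-K[0,2])/K[0,0]; y=(v-K[1,2])/K[1,1]; th=np.hypot(x,y)+1e-9
    t=np.tan(th)/th; P=np.stack([x*t*d,y*t*d,d],-1); P[(d==0)|(th>1.2)]=np.nan
    q=z['q']; M=R.from_quat(np.r_[q[1:],q[0]]).as_matrix()
    return z['im'],(P@T[:3,:3].T+T[:3,3])@M.T+z['p']
E
python3 - <<'E'
from h import *
im,d=grab('wrist','w1'); s=manip.state(); print(s['tool_pos'],s['tool_rot'],s['contact_force'],s['gripper_width'])
_,W=wcloud()
m=(np.abs(W[...,2]-.104)<.006)&(np.hypot(W[...,0]-.556,W[...,1]-.052)<.1)
print(m.sum(), np.median(W[m],0)); r=cv2.minAreaRect((W[m][:,:2]*1000).astype(np.float32)); print(r)
cv2.imwrite('pics/w1.png',cv2.resize(im[60:360,100:500],None,fx=2,fy=2,interpolation=cv2.INTER_CUBIC))
E
```

```text
[0.55097407 0.02966532 0.20196878] [4.60323933e-04 8.05787502e-01 5.92204421e-01 4.61810363e-04] [0.45942008 0.31521218 0.52205003] -0.003879559634736847
22825 [0.56055154 0.06125904 0.10485269]
((556.50390625, 51.082061767578125), (140.30691528320312, 111.1247787475586), 72.37129211425781)
```

View pics/w1.png

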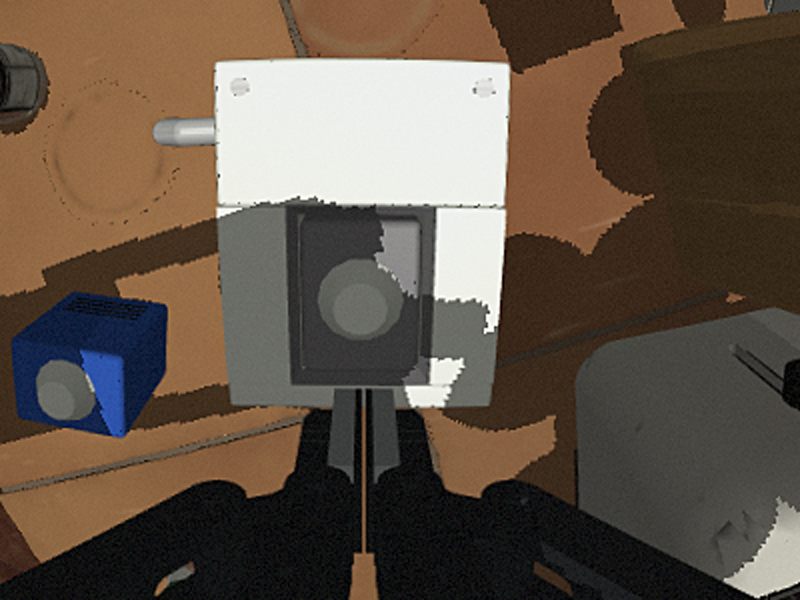

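The wrist crop shows the housing squarely aligned, with the cone at about (360,300) in line with the fingers. The fit gives the bay at (0.5498, 0.0301), and the 140×111 mm size agrees with the housing. I'm going down to just above the cone.

Call:
play_rows:
  steps:
    - [[0,-1,25,0,0,0.2],[0,-1,55,0,0,0.2],[0,-1,72,0,0,0.2],[0,-1,80,0,0,0.2],[0,-1,80,0,0,0.2],[0,-1,80,0,0,0.2]]

```text
time: 1.23
tool_pos: [0.5501, 0.0301, 0.1222]
tool_rot: [0.0, 0.807, 0.591, 0.001]
contact_force: [-0.3, 0.6, -0.1]
gripper_width: -0.001
grasp_force: 0.0
```

Call:
play_rows:
  steps:
    - [[0,0,1,0,0,0],[0,0,2,0,0,0],[0,0,3,0,0,0],[0,0,4,0,0,0],[0,0,5,0,0,0],[0,0,6,0,0,0],[0,0,7,0,0,0]]

```text
time: 1.82
tool_pos: [0.5501, 0.0299, 0.1162]
tool_rot: [0.001, 0.807, 0.591, 0.001]
contact_force: [-1.4, -0.7, 6.0]
gripper_width: -0.001
grasp_force: 3.3
```

Call:
play_rows:
  steps:
    - [[0,0,1,0,0,0],[0,0,2,0,0,0],[0,0,3,0,0,0],[0,0,4,0,0,0],[0,0,4,0,0,0]]

```text
time: 2.23
tool_pos: [0.55, 0.03, 0.1121]
tool_rot: [0.001, 0.807, 0.591, 0.001]
contact_force: [-0.6, -1.0, 5.1]
gripper_width: 0.001
grasp_force: 2.9
```

Call:
play_rows:
  steps:
    - [[0,0,1,0,0,0],[0,0,1,0,0,0]]

```text
time: 2.4
tool_pos: [0.55, 0.03, 0.1112]
tool_rot: [0.001, 0.807, 0.591, 0.001]
contact_force: [-2.1, -1.4, 5.9]
gripper_width: 0.002
grasp_force: 3.0
```

Call:
play_rows:
  steps:
    - [[0,0,1,0,0,0],[0,0,1,0,0,0]]

```text
time: 2.57
tool_pos: [0.55, 0.0299, 0.1102]
tool_rot: [0.001, 0.807, 0.591, 0.001]
contact_force: [-1.7, -1.5, 6.3]
gripper_width: 0.002
grasp_force: 3.1
```

Call:
play_rows:
  steps:
    - [[0,0,1,0,0,0],[0,0,1,0,0,0]]

```text
time: 2.73
tool_pos: [0.5501, 0.03, 0.1092]
tool_rot: [0.001, 0.807, 0.591, 0.001]
contact_force: [-1.2, -0.6, 6.4]
gripper_width: -0.002
grasp_force: 3.2
```

Call:
play_rows:
  steps:
    - [[0,0,1,0,0,0],[0,0,1,0,0,0]]

```text
time: 2.9
tool_pos: [0.5501, 0.0299, 0.1083]
tool_rot: [0.001, 0.807, 0.591, 0.001]
contact_force: [-1.2, -1.8, 7.1]
gripper_width: 0.001
grasp_force: 3.3
```

Call:
play_rows:
  steps:
    - [[0,0,1,0,0,0],[0,0,1,0,0,0]]

```text
time: 3.07
tool_pos: [0.5501, 0.0299, 0.1073]
tool_rot: [0.001, 0.807, 0.591, 0.001]
contact_force: [-2.7, -2.0, 6.1]
gripper_width: 0.003
grasp_force: 3.3
```

Call:
play_rows:
  steps:
    - [[0,0,1,0,0,0],[0,0,1,0,0,0]]

```text
time: 3.23
tool_pos: [0.5501, 0.0299, 0.1064]
tool_rot: [0.001, 0.807, 0.591, 0.001]
contact_force: [-1.0, -1.0, 6.7]
gripper_width: 0.001
grasp_force: 3.4
```

Call:
play_rows:
  steps:
    - [[0,0,1,0,0,0],[0,0,1,0,0,0]]

```text
time: 3.4
tool_pos: [0.5501, 0.0299, 0.1054]
tool_rot: [0.001, 0.807, 0.591, 0.001]
contact_force: [-1.3, -1.5, 6.7]
gripper_width: 0.002
grasp_force: 3.6
```

Call:
play_rows:
  steps:
    - [[0,0,1,0,0,0],[0,0,1,0,0,0]]

```text
time: 3.57
tool_pos: [0.5502, 0.0298, 0.1047]
tool_rot: [0.001, 0.807, 0.591, 0.001]
contact_force: [-2.6, -1.3, 8.5]
gripper_width: -0.001
grasp_force: 4.3
```

Call:
play_rows:
  steps:
    - [[0,0,1,0,0,0],[0,0,1,0,0,0]]

```text
time: 3.73
tool_pos: [0.5505, 0.0297, 0.1042]
tool_rot: [0.001, 0.807, 0.591, 0.001]
contact_force: [-2.7, -2.1, 10.2]
gripper_width: 0.001
grasp_force: 5.1
```

Call:
play_rows:
  steps:
    - [[0,0,1,0,0,0],[0,0,1,0,0,0]]

```text
time: 3.9
tool_pos: [0.5507, 0.0297, 0.1037]
tool_rot: [0.002, 0.807, 0.591, 0.001]
contact_force: [-3.5, -2.7, 11.5]
gripper_width: -0.002
grasp_force: 5.8
```

Call:
play_rows:
  steps:
    - [[0,0,-5,0,0,0],[0,0,-10,0,0,0],[0,0,-16,0,0,0],[0,0,-22,0,0,0],[0,0,-28,0,0,0],[0,0,-28,0,0,0]]

```text
time: 4.4
tool_pos: [0.5496, 0.0304, 0.1299]
tool_rot: [0.0, 0.807, 0.591, 0.001]
contact_force: [-0.9, -1.0, 5.2]
gripper_width: -0.002
grasp_force: 2.4
```

Call:
play_rows:
  steps:
    - [[0,0,-6,0,0,0],[0,0,-13,0,0,0],[0,0,-35,0,0,0],[0,0,-60,0,0,0],[0,0,-60,0,0,0]]

```text
time: 4.82
tool_pos: [0.5516, 0.0303, 0.1937]
tool_rot: [0.003, 0.807, 0.591, 0.003]
contact_force: [0.9, -0.3, 0.4]
gripper_width: 0.002
grasp_force: 0.0
```

Call:
play_rows:
  steps:
    - [[0,0,0,0,0,0],[0,0,0,0,0,0],[0,0,0,0,0,0],[0,0,0,0,0,0]]
  claw: 1

```text
time: 5.15
tool_pos: [0.5481, 0.0304, 0.1865]
tool_rot: [-0.001, 0.807, 0.591, -0.001]
contact_force: [1.2, 0.2, 0.0]
gripper_width: 0.562
grasp_force: 0.0
```

Run:
```python
from h import *
im,d=grab('wrist'); s=manip.state(); print(s['tool_pos'],s['contact_force'],s['gripper_width'])
_,W=wcloud()
for lo,hi in((.126,.137),(.139,.150)):
    m=(W[...,2]>lo)&(W[...,2]<hi)&(np.hypot(W[...,0]-.55,W[...,1]-.03)<.042)
    print(m.sum(), np.median(W[m],0), cv2.minAreaRect((W[m][:,:2]*1000).astype(np.float32)))
cv2.imwrite('pics/w2.png',cv2.resize(im[60:360,100:500],None,fx=1.5,fy=1.5))
```

```text
[0.54821983 0.03040119 0.18675892] [ 0.34656228 -0.35000781  0.93694607] 0.6528939614608514
4685 [0.55186933 0.03994646 0.13266027] ((550.1698608398438, 31.074134826660156), (61.55034637451172, 46.43107604980469), 72.40975189208984)
1223 [0.55055939 0.03246754 0.14420142] ((549.9218139648438, 30.63057518005371), (25.813993453979492, 26.09500503540039), 60.90601348876953)
```

View pics/w2.png

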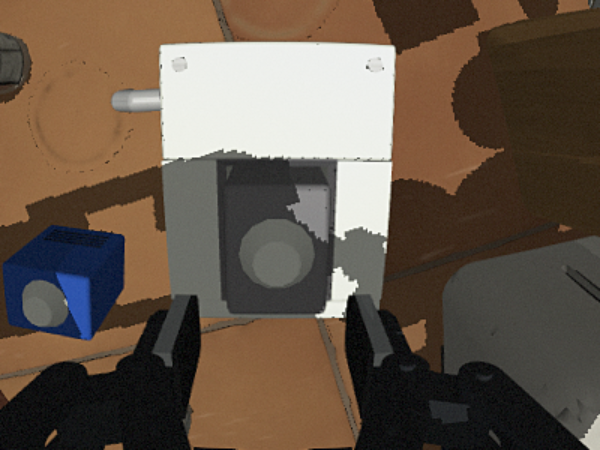

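The crop shows the cartridge risen, with the cone at (277,253), and the fit puts its top at 0.132 m, centred at (0.550, 0.031). I'm going down to grip it across the 46 mm side.

Call:
play_rows:
  steps:
    - [[0,0,20,0,0,0],[0,0,45,0,0,0],[0,0,66,0,0,0],[0,0,77,0,0,0],[0,0,82,0,0,0],[0,0,82,0,0,0],[0,0,82,0,0,0]]

```text
time: 5.78
tool_pos: [0.5495, 0.0303, 0.107]
tool_rot: [0.0, 0.807, 0.591, 0.0]
contact_force: [0.1, -1.0, 1.2]
gripper_width: 1.001
grasp_force: 0.0
```

Call:
play_rows:
  steps:
    - [[0,0,0,0,0,0],[0,0,0,0,0,0],[0,0,0,0,0,0],[0,0,0,0,0,0],[0,0,0,0,0,0],[0,0,0,0,0,0],[0,0,0,0,0,0]]
  claw: -1

```text
time: 6.37
tool_pos: [0.5497, 0.0303, 0.1071]
tool_rot: [0.001, 0.807, 0.591, 0.001]
contact_force: [0.8, 0.2, 3.1]
gripper_width: 0.527
grasp_force: 66.6
```

Call:
play_rows:
  steps:
    - [[0,0,-5,0,0,0],[0,0,-15,0,0,0],[0,0,-28,0,0,0],[0,0,-42,0,0,0],[0,0,-56,0,0,0],[0,0,-70,0,0,0],[0,0,-80,0,0,0],[0,0,-85,0,0,0],[0,0,-85,0,0,0],[0,0,-85,0,0,0]]

```text
time: 7.2
tool_pos: [0.5488, 0.0304, 0.1912]
tool_rot: [-0.0, 0.807, 0.591, -0.0]
contact_force: [0.2, -0.1, -1.9]
gripper_width: 0.526
grasp_force: 66.2
```

Run:
```python
from h import *
im,d=grab('side','s2'); s=manip.state(); print(s['tool_pos'],s['tool_rot'],s['contact_force'],s['gripper_width'],s['grasp_force'])
q=s['tool_rot'];M=R.from_quat(np.r_[q[1:],q[0]]).as_matrix()
D=np.array([.493,.311,s['tool_pos'][2]])-s['tool_pos']; print('to tray, tool mm',M.T@D*1000)
cv2.imwrite('pics/s2.png',cv2.resize(im[100:350,150:400],None,fx=2,fy=2))
```

```text
[0.54847238 0.03038986 0.1904942 ] [-5.45691968e-04  8.06939538e-01  5.90633495e-01 -5.98608525e-04] [-0.43871837  0.3050889  -2.93520295] 0.5239805177730964 66.23596429824829
to tray, tool mm [ 2.50711378e+02 -1.37706293e+02  1.38052711e-01]
```

View pics/s2.png

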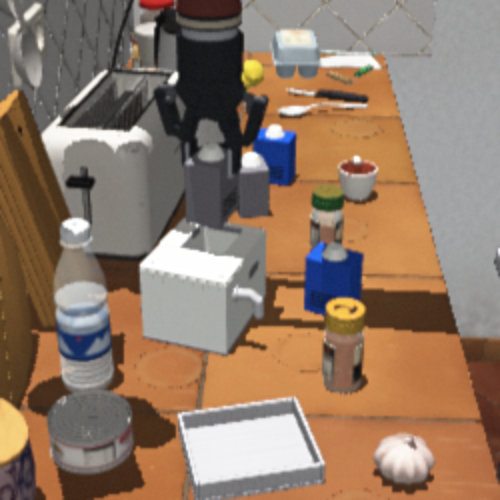

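The crop shows the cartridge hanging straight in the fingers at (210,185), clear of the housing, and the tray empty at (250,445). I'm carrying it to the tray.

Call:
play_rows:
  steps:
    - [[12,-6,0,0,0,-2],[35,-19,0,0,0,-5],[62,-34,0,0,0,-9],[90,-50,0,0,0,-13],[118,-65,0,0,0,-17],[146,-80,0,0,0,-21],[174,-96,0,0,0,-25],[202,-111,0,0,0,-29],[226,-124,0,0,0,-32],[243,-134,0,0,0,-33.5],[250,-138,0,0,0,-33.5],[250,-138,0,0,0,-33.5]]

```text
time: 8.25
tool_pos: [0.4918, 0.3119, 0.1903]
tool_rot: [-0.001, 0.601, 0.799, -0.001]
contact_force: [-0.3, -0.8, -1.0]
gripper_width: 0.526
grasp_force: 66.2
```

Call:
play_rows:
  steps:
    - [[0,0,12,0,0,0],[0,0,30,0,0,0],[0,0,55,0,0,0],[0,0,80,0,0,0],[0,0,100,0,0,0],[0,0,114,0,0,0],[0,0,120,0,0,0],[0,0,122,0,0,0],[0,0,122,0,0,0],[0,0,122,0,0,0]]

```text
time: 9.08
tool_pos: [0.4942, 0.3105, 0.0707]
tool_rot: [0.001, 0.603, 0.798, 0.001]
contact_force: [0.3, -0.9, -0.8]
gripper_width: 0.526
grasp_force: 66.2
```

Call:
play_rows:
  steps:
    - [[0,0,2,0,0,0],[0,0,4,0,0,0],[0,0,6,0,0,0],[0,0,8,0,0,0],[0,0,9,0,0,0],[0,0,9,0,0,0],[0,0,9,0,0,0]]

```text
time: 9.67
tool_pos: [0.493, 0.3103, 0.0602]
tool_rot: [-0.0, 0.602, 0.798, -0.0]
contact_force: [0.4, -0.0, -1.2]
gripper_width: 0.525
grasp_force: 66.3
```

Call:
play_rows:
  steps:
    - [[0,0,1,0,0,0],[0,0,1,0,0,0],[0,0,1,0,0,0]]

```text
time: 9.92
tool_pos: [0.4933, 0.3104, 0.0598]
tool_rot: [0.0, 0.602, 0.798, 0.0]
contact_force: [-1.0, -0.4, 1.8]
gripper_width: 0.528
grasp_force: 66.5
```

Call:
play_rows:
  steps:
    - [[0,0,0,0,0,0],[0,0,0,0,0,0],[0,0,0,0,0,0],[0,0,0,0,0,0],[0,0,0,0,0,0],[0,0,0,0,0,0],[0,0,-8,0,0,0],[0,0,-25,0,0,0],[0,0,-55,0,0,0],[0,0,-90,0,0,0],[0,0,-125,0,0,0],[0,0,-130,0,0,0]]
  claw: 1

```text
time: 10.92
tool_pos: [0.4966, 0.312, 0.1983]
tool_rot: [0.003, 0.602, 0.798, 0.006]
contact_force: [-0.0, -0.5, 1.7]
gripper_width: 1.0
grasp_force: 0.0
```

Run:
```python
from h import *
grab('scene');im,d=grab('wrist'); s=manip.state(); print(s['tool_pos'],s['tool_rot'],s['contact_force'],s['gripper_width'])
_,W=wcloud()
m=(W[...,2]>.078)&(W[...,2]<.090)&(np.hypot(W[...,0]-.493,W[...,1]-.311)<.06)
print(m.sum(), np.median(W[m],0), cv2.minAreaRect((W[m][:,:2]*1000).astype(np.float32)))
q=s['tool_rot'];M=R.from_quat(np.r_[q[1:],q[0]]).as_matrix()
D=np.array([.512,-.259,s['tool_pos'][2]])-s['tool_pos']; print('to new, tool mm',M.T@D*1000)
cv2.imwrite('pics/w3.png',cv2.resize(im,None,fx=1,fy=1))
```

```text
[0.49475726 0.31114189 0.19324148] [0.0015674  0.60248705 0.79812165 0.00295368] [-0.3229595   1.08983069 -0.97208956] 1.0008253020673135
3115 [0.49216338 0.31786433 0.08468109] ((493.12091064453125, 311.2718505859375), (46.23489761352539, 61.6125373840332), 15.938539505004883)
to new, tool mm [-553.04456523 -139.63713791   -1.50677461]
```

View pics/w3.png

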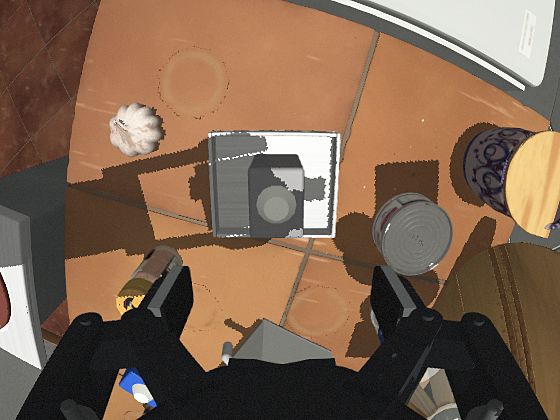

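The picture shows the used cartridge upright in the middle of the tray, with its cone at (276,203). The fit puts it at (0.493, 0.311) with its top at 0.084 m. Next I go to the new cartridge.

Call:
play_rows:
  steps:
    - [[-8,-2,0,0,0,0],[-28,-7,0,0,0,0],[-58,-15,0,0,0,0],[-92,-23,0,0,0,0],[-126,-32,0,0,0,0],[-160,-40,0,0,0,0],[-194,-49,0,0,0,0],[-228,-58,0,0,0,0],[-262,-66,0,0,0,0],[-296,-75,0,0,0,0]]

```text
time: 11.85
tool_pos: [0.5001, 0.0032, 0.1865]
tool_rot: [-0.002, 0.603, 0.798, -0.001]
contact_force: [-0.3, -0.1, 0.2]
gripper_width: 0.996
grasp_force: 0.0
```

Call:
play_rows:
  steps:
    - [[-34,-9,0,0,0,0],[-68,-17,0,0,0,0],[-102,-26,0,0,0,0.5],[-136,-35,0,0,0,1],[-170,-43,0,0,0,1.5],[-204,-52,0,0,0,2],[-232,-59,0,0,0,2],[-249,-63,0,0,0,2],[-256,-65,0,0,0,2],[-256,-65,0,0,0,2],[-256,-65,0,0,0,2]]

```text
time: 12.77
tool_pos: [0.5087, -0.2581, 0.1876]
tool_rot: [-0.002, 0.616, 0.787, 0.0]
contact_force: [0.2, -0.0, 0.0]
gripper_width: 1.0
grasp_force: 0.0
```

Run:
```python
from h import *
im,d=grab('wrist','w4'); s=manip.state(); print(s['tool_pos'],s['tool_rot'],s['contact_force'],s['gripper_width'])
_,W=wcloud()
m=(W[...,2]>.075)&(W[...,2]<.086)&(np.hypot(W[...,0]-.512,W[...,1]+.259)<.05)
r=cv2.minAreaRect((W[m][:,:2]*1000).astype(np.float32));print(m.sum(), np.median(W[m],0), r)
q=s['tool_rot'];M=R.from_quat(np.r_[q[1:],q[0]]).as_matrix()
D=np.r_[np.array(r[0])/1000,s['tool_pos'][2]]-s['tool_pos']; print('to new, tool mm',M.T@D*1000, 'tool y yaw',np.degrees(np.arctan2(M[1,1],M[0,1])))
```

```text
[ 0.50902875 -0.25768393  0.18801119] [-1.27223083e-03  6.16109331e-01  7.87659607e-01  1.31837331e-04] [ 0.90779102 -0.28047001 -0.02913407] 0.9972330503154044
3223 [ 0.51237927 -0.25265154  0.08064971] ((513.658935546875, -259.9053039550781), (46.2138671875, 61.85033416748047), 14.425835609436035)
to new, tool mm [-3.27102026  3.95896741 -0.01247122] tool y yaw 13.934870026878881
```

View pics/w4.png

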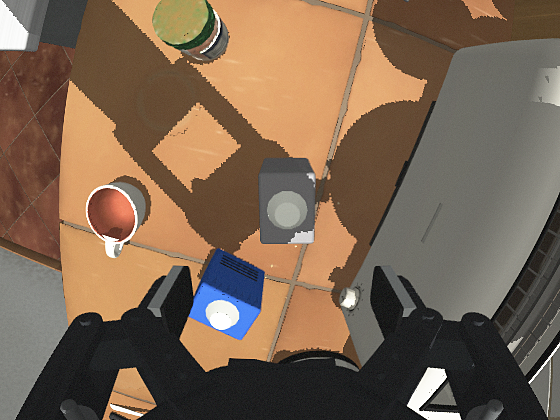

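The picture shows the grey new cartridge between the fingers' lines with its cone at (288,210), the blue look-alike beside it at (225,295) and the toaster to the right. The fit gives (0.5137, −0.2599), yaw 14.4° and top at 0.080 m.

Call:
play_rows:
  steps:
    - [[-3,4,12,0,0,-0.5],[-3,4,35,0,0,-0.5],[-3,4,65,0,0,-0.5],[-3,4,95,0,0,-0.5],[-3,4,115,0,0,-0.5],[-3,4,127,0,0,-0.5],[-3,4,131,0,0,-0.5],[-3,4,133,0,0,-0.5],[-3,4,133,0,0,-0.5],[-3,4,133,0,0,-0.5]]

```text
time: 13.65
tool_pos: [0.5155, -0.2614, 0.058]
tool_rot: [0.002, 0.613, 0.79, 0.0]
contact_force: [0.6, 0.6, -0.1]
gripper_width: 0.997
grasp_force: 0.0
```

Call:
play_rows:
  steps:
    - [[0,0,0,0,0,0],[0,0,0,0,0,0],[0,0,0,0,0,0],[0,0,0,0,0,0],[0,0,0,0,0,0],[0,0,0,0,0,0],[0,0,0,0,0,0]]
  claw: -1

```text
time: 14.23
tool_pos: [0.5148, -0.2614, 0.0574]
tool_rot: [0.001, 0.613, 0.79, -0.0]
contact_force: [-1.4, -1.0, 5.5]
gripper_width: 0.523
grasp_force: 62.0
```

Call:
play_rows:
  steps:
    - [[0,0,-5,0,0,0],[0,0,-18,0,0,0],[0,0,-38,0,0,0],[0,0,-62,0,0,0],[0,0,-88,0,0,0],[0,0,-110,0,0,0],[0,0,-124,0,0,0],[0,0,-130,0,0,0],[0,0,-130,0,0,0]]

```text
time: 14.98
tool_pos: [0.5149, -0.2612, 0.1881]
tool_rot: [0.001, 0.613, 0.79, 0.0]
contact_force: [0.8, -0.1, -1.1]
gripper_width: 0.526
grasp_force: 61.5
```

Call:
play_rows:
  steps:
    - [[10,4,0,0,0,1],[32,12,0,0,0,4],[60,23,0,0,0,7],[90,35,0,0,0,11],[120,47,0,0,0,14],[150,58,0,0,0,18],[180,70,0,0,0,21],[210,81,0,0,0,25],[238,92,0,0,0,28],[258,100,0,0,0,31],[270,105,0,0,0,32],[273,106,0,0,0,32]]

```text
time: 15.98
tool_pos: [0.5478, 0.0321, 0.1839]
tool_rot: [-0.002, 0.806, 0.592, -0.001]
contact_force: [-1.5, 0.3, -1.7]
gripper_width: 0.525
grasp_force: 61.5
```

Call:
play_rows:
  steps:
    - [[0,0,0,0,0,0],[0,0,0,0,0,0],[0,0,0,0,0,0]]

```text
time: 16.23
tool_pos: [0.5487, 0.029, 0.1856]
tool_rot: [-0.0, 0.807, 0.59, -0.001]
contact_force: [-0.4, 0.3, -1.7]
gripper_width: 0.527
grasp_force: 61.5
```

Run:
```python
from h import *
im,d=grab('wrist','w5'); s=manip.state(); print(s['tool_pos'],s['tool_rot'],s['contact_force'],s['gripper_width'],s['grasp_force'])
q=s['tool_rot'];M=R.from_quat(np.r_[q[1:],q[0]]).as_matrix()
print('tool z',M[:,2],'tool y yaw',np.degrees(np.arctan2(M[1,1],M[0,1])))
_,W=wcloud(); T=(W-s['tool_pos'])@M
# block top in tool frame: z_tool ~ -(80-57.4)mm
m=(T[...,2]>-.029)&(T[...,2]<-.016)&(np.hypot(T[...,0],T[...,1])<.045)
print('block top tool mm',m.sum(),np.percentile(T[m]*1000,[1,50,99],axis=0))
m=(T[...,2]>-.038)&(T[...,2]<-.031)&(np.hypot(T[...,0],T[...,1])<.03)
print('cone',m.sum(),(np.percentile(T[m]*1000,[1,50,99],axis=0)))
m=(np.abs(W[...,2]-.104)<.006)&(np.hypot(W[...,0]-.556,W[...,1]-.052)<.1)
print(cv2.minAreaRect((W[m][:,:2]*1000).astype(np.float32)))
D=np.array([.5495,.029,s['tool_pos'][2]])-s['tool_pos']; print('to bay',M.T@D*1000)
cv2.imwrite('pics/w5.png',cv2.resize(im[60:360,100:500],None,fx=1.5,fy=1.5))
```

```text
[0.54881676 0.02891661 0.18584223] [-1.45328046e-04  8.07308613e-01  5.90129349e-01 -3.65391776e-04] [ 0.48127265 -0.73262147 -1.66067421] 0.5247779993959459 61.504976749420166
tool z [-7.61492546e-04 -1.96607656e-04 -9.99999691e-01] tool y yaw -17.66762602004122
block top tool mm 10890 [[-27.97792899 -32.90606787 -28.63097867]
 [ 12.92278465  -0.24839672 -23.20650721]
 [ 32.09533725  32.59973455 -16.7564447 ]]
cone 2777 [[ -8.91267639 -26.58614994 -37.67474345]
 [  4.55092431   0.1544184  -34.92927889]
 [ 12.83207736  26.73392162 -31.12708388]]
((557.4641723632812, 53.55438995361328), (135.2421875, 110.92803192138672), 72.16161346435547)
to bay [ 2.86814225e-01  6.25706499e-01 -5.36677322e-04]
```

View pics/w5.png

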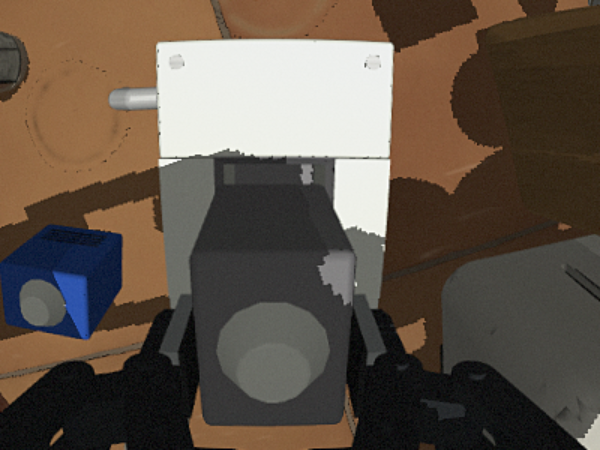

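The crop shows the new cartridge held straight over the open bay, with its cone at (273,340). The tool-frame centre of about +1.8 mm agrees with the offset I planned for.

Call:
play_rows:
  steps:
    - [[0.3,0.5,8,0,0,0],[0.3,0.5,16,0,0,0],[0.3,0.5,22,0,0,0],[0.3,0.5,25,0,0,0],[0.3,0.5,28,0,0,0],[0.3,0.5,31,0,0,0],[0.3,0.5,34,0,0,0],[0.3,0.5,34,0,0,0]]

```text
time: 16.95
tool_pos: [0.5493, 0.0301, 0.1516]
tool_rot: [-0.0, 0.807, 0.591, -0.0]
contact_force: [-0.5, -0.2, -1.1]
gripper_width: 0.524
grasp_force: 61.5
```

Call:
play_rows:
  steps:
    - [[0,0,4,0,0,0],[0,0,8,0,0,0],[0,0,13,0,0,0],[0,0,18,0,0,0],[0,0,23,0,0,0],[0,0,28,0,0,0],[0,0,32,0,0,0],[0,0,35,0,0,0],[0,0,37,0,0,0],[0,0,37,0,0,0]]

```text
time: 17.78
tool_pos: [0.5493, 0.0301, 0.1147]
tool_rot: [-0.0, 0.807, 0.591, -0.0]
contact_force: [-1.3, -0.2, -0.9]
gripper_width: 0.528
grasp_force: 61.5
```

Call:
play_rows:
  steps:
    - [[0,0,2,0,0,0],[0,0,4,0,0,0],[0,0,4,0,0,0],[0,0,4,0,0,0]]

```text
time: 18.12
tool_pos: [0.5496, 0.0301, 0.1113]
tool_rot: [-0.0, 0.807, 0.591, -0.0]
contact_force: [-0.7, 0.2, -0.9]
gripper_width: 0.523
grasp_force: 61.5
```

Call:
play_rows:
  steps:
    - [[0,0,1,0,0,0],[0,0,2,0,0,0],[0,0,2,0,0,0],[0,0,2,0,0,0]]

```text
time: 18.45
tool_pos: [0.5498, 0.03, 0.1095]
tool_rot: [0.0, 0.807, 0.591, 0.0]
contact_force: [0.2, 0.2, -1.6]
gripper_width: 0.521
grasp_force: 61.4
```

Call:
play_rows:
  steps:
    - [[0,0,0,0,0,0],[0,0,0,0,0,0],[0,0,0,0,0,0],[0,0,0,0,0,0],[0,0,0,0,0,0],[0,0,0,0,0,0],[0,0,-8,0,0,0],[0,0,-25,0,0,0],[0,0,-50,0,0,0],[0,0,-72,0,0,0],[0,0,-80,0,0,0],[0,0,-80,0,0,0]]
  claw: 1

```text
time: 19.45
tool_pos: [0.5514, 0.0299, 0.1929]
tool_rot: [0.002, 0.807, 0.591, 0.002]
contact_force: [0.0, -0.0, 0.6]
gripper_width: 1.003
grasp_force: 0.0
```

Call:
play_rows:
  steps:
    - [[0,0,0,0,0,0],[0,0,0,0,0,0],[0,0,0,0,0,0],[0,0,0,0,0,0],[0,0,0,0,0,0],[0,0,0,0,0,0],[0,0,0,0,0,0]]
  claw: -1

```text
time: 20.03
tool_pos: [0.5495, 0.0301, 0.1889]
tool_rot: [-0.0, 0.807, 0.591, -0.0]
contact_force: [0.2, -0.4, -0.8]
gripper_width: 0.005
grasp_force: 0.0
```

Run:
```python
from h import *
im,d=grab('wrist'); s=manip.state(); print(s['tool_pos'],s['contact_force'],s['gripper_width'])
_,W=wcloud(); q=s['tool_rot'];M=R.from_quat(np.r_[q[1:],q[0]]).as_matrix()
for lo,hi in((.122,.137),(.140,.150)):
    m=(W[...,2]>lo)&(W[...,2]<hi)&(np.hypot(W[...,0]-.55,W[...,1]-.03)<.042)
    r=cv2.minAreaRect((W[m][:,:2]*1000).astype(np.float32)); print(m.sum(), np.median(W[m],0), r)
D=np.r_[np.array(r[0])/1000,s['tool_pos'][2]]-s['tool_pos']; print('to cone',M.T@D*1000)
```

```text
[0.54953991 0.03007357 0.18909628] [-0.51950768  0.14626201 -0.1962679 ] 0.0007584460763432635
4337 [0.55371945 0.0437863  0.13262047] ((549.4135131835938, 31.749759674072266), (61.99766540527344, 46.478843688964844), 72.56111907958984)
1113 [0.54994049 0.03308144 0.14439735] ((549.5281372070312, 31.86033058166504), (23.904949188232422, 25.185781478881836), 78.49215698242188)
to cone [ 1.69957493e+00 -5.51461803e-01  4.73501995e-05]
```

The new cartridge sits in the bay on the raised sled, its block top at 0.1326 m. I'm going down with the fingers shut, then pushing.

Call:
play_rows:
  steps:
    - [[1.5,-0.5,12,0,0,0],[1.5,-0.5,28,0,0,0],[1.5,-0.5,38,0,0,0],[1.5,-0.5,42,0,0,0],[1.5,-0.5,42,0,0,0],[1.5,-0.5,42,0,0,0]]

```text
time: 20.58
tool_pos: [0.5495, 0.0317, 0.1471]
tool_rot: [-0.0, 0.807, 0.591, -0.0]
contact_force: [0.1, 0.5, 0.4]
gripper_width: 0.002
grasp_force: 0.0
```

Call:
play_rows:
  steps:
    - [[0,0,1,0,0,0],[0,0,3,0,0,0],[0,0,5,0,0,0],[0,0,7,0,0,0],[0,0,9,0,0,0],[0,0,11,0,0,0],[0,0,13,0,0,0],[0,0,13,0,0,0]]

```text
time: 21.25
tool_pos: [0.55, 0.0316, 0.1344]
tool_rot: [0.0, 0.807, 0.591, 0.0]
contact_force: [1.1, 0.7, 2.9]
gripper_width: 0.002
grasp_force: 1.7
```

Call:
play_rows:
  steps:
    - [[0,0,2,0,0,0],[0,0,4,0,0,0],[0,0,6,0,0,0],[0,0,8,0,0,0],[0,0,10,0,0,0],[0,0,12,0,0,0],[0,0,14,0,0,0],[0,0,16,0,0,0],[0,0,16,0,0,0]]

```text
time: 22.0
tool_pos: [0.5501, 0.0316, 0.1186]
tool_rot: [0.0, 0.807, 0.591, 0.0]
contact_force: [0.7, 0.2, 5.4]
gripper_width: -0.002
grasp_force: 2.6
```

Call:
play_rows:
  steps:
    - [[0,0,1,0,0,0],[0,0,2,0,0,0],[0,0,3,0,0,0],[0,0,4,0,0,0],[0,0,5,0,0,0],[0,0,6,0,0,0],[0,0,6,0,0,0]]

```text
time: 22.58
tool_pos: [0.5502, 0.0316, 0.1129]
tool_rot: [0.0, 0.807, 0.591, 0.001]
contact_force: [0.2, 0.4, 5.1]
gripper_width: -0.001
grasp_force: 3.0
```

Call:
play_rows:
  steps:
    - [[0,0,1,0,0,0],[0,0,1,0,0,0]]

```text
time: 22.75
tool_pos: [0.5502, 0.0316, 0.112]
tool_rot: [0.0, 0.807, 0.591, 0.001]
contact_force: [0.4, -0.2, 5.7]
gripper_width: 0.001
grasp_force: 3.0
```

Call:
play_rows:
  steps:
    - [[0,0,1,0,0,0],[0,0,1,0,0,0]]

```text
time: 22.92
tool_pos: [0.5502, 0.0316, 0.1111]
tool_rot: [0.0, 0.807, 0.591, 0.001]
contact_force: [0.3, 0.7, 5.9]
gripper_width: -0.001
grasp_force: 3.1
```

Call:
play_rows:
  steps:
    - [[0,0,1,0,0,0],[0,0,1,0,0,0]]

```text
time: 23.08
tool_pos: [0.5502, 0.0316, 0.1101]
tool_rot: [0.0, 0.807, 0.591, 0.001]
contact_force: [-0.5, -0.5, 5.8]
gripper_width: -0.0
grasp_force: 3.2
```

Call:
play_rows:
  steps:
    - [[0,0,1,0,0,0],[0,0,1,0,0,0]]

```text
time: 23.25
tool_pos: [0.5502, 0.0316, 0.1091]
tool_rot: [0.0, 0.807, 0.591, 0.001]
contact_force: [-0.4, 0.2, 6.3]
gripper_width: 0.002
grasp_force: 3.3
```

Call:
play_rows:
  steps:
    - [[0,0,1,0,0,0],[0,0,1,0,0,0]]

```text
time: 23.42
tool_pos: [0.5502, 0.0316, 0.1082]
tool_rot: [0.001, 0.807, 0.591, 0.001]
contact_force: [0.4, -0.9, 6.0]
gripper_width: -0.003
grasp_force: 3.3
```

Call:
play_rows:
  steps:
    - [[0,0,1,0,0,0],[0,0,1,0,0,0]]

```text
time: 23.58
tool_pos: [0.5503, 0.0316, 0.1072]
tool_rot: [0.001, 0.807, 0.591, 0.001]
contact_force: [-0.0, -0.3, 6.2]
gripper_width: -0.001
grasp_force: 3.4
```

Call:
play_rows:
  steps:
    - [[0,0,1,0,0,0],[0,0,1,0,0,0]]

```text
time: 23.75
tool_pos: [0.5503, 0.0316, 0.1062]
tool_rot: [0.001, 0.807, 0.591, 0.001]
contact_force: [0.5, -0.2, 6.9]
gripper_width: -0.002
grasp_force: 3.5
```

Call:
play_rows:
  steps:
    - [[0,0,1,0,0,0],[0,0,1,0,0,0]]

```text
time: 23.92
tool_pos: [0.5503, 0.0315, 0.1054]
tool_rot: [0.001, 0.807, 0.591, 0.001]
contact_force: [-1.4, 0.5, 7.9]
gripper_width: 0.001
grasp_force: 4.0
```

Call:
play_rows:
  steps:
    - [[0,0,1,0,0,0],[0,0,1,0,0,0]]

```text
time: 24.08
tool_pos: [0.5505, 0.0314, 0.1048]
tool_rot: [0.001, 0.807, 0.591, 0.001]
contact_force: [-1.8, 0.6, 9.7]
gripper_width: -0.001
grasp_force: 4.7
```

Call:
play_rows:
  steps:
    - [[0,0,1,0,0,0],[0,0,1,0,0,0]]

```text
time: 24.25
tool_pos: [0.5506, 0.0313, 0.1042]
tool_rot: [0.001, 0.807, 0.591, 0.001]
contact_force: [-1.7, -0.9, 11.6]
gripper_width: 0.002
grasp_force: 5.5
```

The steep rise marks the stop, at about 11.6 N. I'm backing off to see whether the catch holds.

Call:
play_rows:
  steps:
    - [[0,0,-3,0,0,0],[0,0,-6,0,0,0],[0,0,-10,0,0,0],[0,0,-14,0,0,0],[0,0,-18,0,0,0],[0,0,-22,0,0,0],[0,0,-22,0,0,0]]

```text
time: 24.83
tool_pos: [0.5491, 0.0317, 0.1242]
tool_rot: [-0.0, 0.807, 0.591, -0.0]
contact_force: [-0.8, -0.7, -1.1]
gripper_width: -0.001
grasp_force: 0.0
```

No force at 0.124 m, so the catch holds. I'm withdrawing and checking.

Call:
play_rows:
  steps:
    - [[0,0,-15,0,0,0],[0,0,-40,0,0,0],[0,0,-65,0,0,0],[0,0,-80,0,0,0],[0,0,-80,0,0,0],[0,0,-80,0,0,0],[0,0,-80,0,0,0]]

```text
time: 25.42
tool_pos: [0.5485, 0.0317, 0.2022]
tool_rot: [-0.001, 0.807, 0.591, -0.001]
contact_force: [0.2, -0.4, 0.1]
gripper_width: -0.001
grasp_force: 0.0
```

Run:
```python
from h import *
grab('wrist'); im,_=grab('side','fin'); s=manip.state(); print(s['time'],s['tool_pos'],s['contact_force'])
_,W=wcloud()
for R0 in(.008,):
    m=(np.hypot(W[...,0]-.5498,W[...,1]-.0308)<R0)&(W[...,2]<.16); print('cone top z',m.sum(),np.median(W[m][:,2]))
im,W=cloud('side')
m=(np.hypot(W[...,0]-.493,W[...,1]-.311)<.05)&(W[...,2]>.07); print('tray cartridge',m.sum(),np.nanmax(W[m][:,2]),np.nanmedian(W[m],0))
cv2.imwrite('pics/fin.png',cv2.resize(im[100:380,100:460],None,fx=2,fy=2))
```

```text
25.5167 [0.54831216 0.03174462 0.20179787] [ 0.81051036 -0.51962674  0.27004258]
cone top z 351 0.12021399800070794
tray cartridge 571 0.09708661410141017 [0.49250702 0.32399479 0.0832606 ]
```

View pics/fin.png

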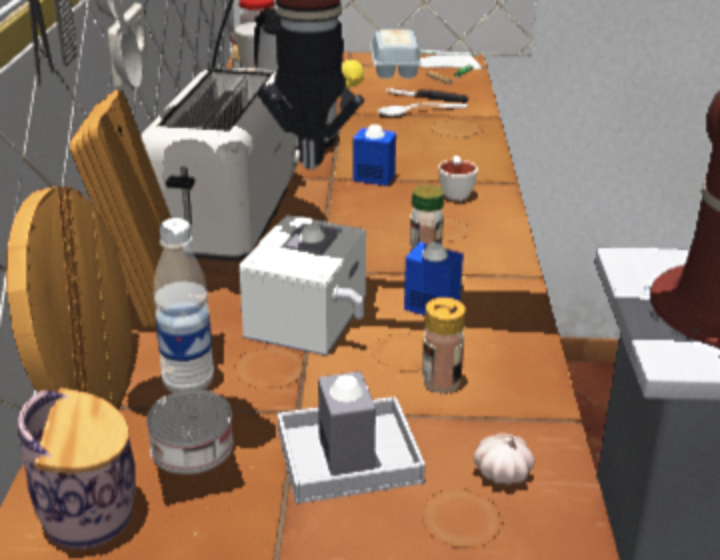

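The picture shows the used cartridge upright in the tray at (347,425). The new one is held down in the bay, with only its cone showing at (312,230). Everything else is where it was.

```bash
python3 -c "from plant import order; print(order.job_done())"
```

```text
the job is handed in; nothing more can be done
None
```

The used cartridge is standing upright in the steel tray and the new one is held by the catch in the bay. The push never read more than about 12 N, nothing else was disturbed, and the job was handed in at about 25.5 s.

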